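Find the crate stamped underneath and push it to the dispatch line

TASK

Two small blue crates look alike, but only one carries a round red-and-white stamp on its underside. Using only pushes of the fingertips, with nothing picked up, tip both crates over away from you, so that each lies flat on its side with its underside facing you; then push the stamped one straight ahead until the leading edge, at its open end, rests on the yellow tape of the dispatch line, roughly square to it. Leave the other lying where it fell, short of the tape, do not disturb the marker, label roll and sauce pot, and take the hand clear of everything.

Things in the scene. Friction and masses are not known exactly. Their poses are not given: they have to be found in the camera images.
- stamped_crate: blue open plastic crate, 42 mm deep (own x), 70 wide (own y), 66 high (own z), walls 4 mm, 0.14-0.28 kg, starts upright, wide faces within 12 degrees of facing the robot. Origin: centre of its underside; z points out of its open end. It has the stamp: 34 mm white disc, red centre, mid-underside. Outwardly like plain_crate; which is on the left varies.
- plain_crate: blue open plastic crate, 42 mm deep (own x), 70 wide (own y), 66 high (own z), walls 4 mm, 0.14-0.28 kg, starts upright, wide faces within 12 degrees of facing the robot. Origin: centre of its underside; z points out of its open end. No stamp. Pushed 52 to 60 mm up its near face either crate tips about its far bottom edge and past 40 degrees falls over.
- stamped_crate_mid (a point): middle of the stamped crate, 33 mm from its underside: 33 mm above the surface when upright, 21 mm when lying on its side
- plain_crate_mid (a point): the same point of the plain crate
- stamped_crate_mouth (a point): centre of the stamped crate's open end, 66 mm from its underside; once it lies on its side away from the robot, the middle of its leading edge seen from above
- plain_crate_mouth (a point): the same point of the plain crate
- dispatch_line: strip of yellow tape stuck on the surface near its far edge, 28 mm wide (its own x, pointing away from the robot) and 340 mm long (its own y); origin at its centre on the surface. The surface ends 15 to 70 mm beyond the tape. Turned up to 7 degrees. Fixed.
- marker: red and white pen, 17 mm thick, 135 mm long, lying sideways behind the wooden cabinet, left of the sauce pot; origin under its centre, its own y along it. A bystander, loose.
- label_roll: roll of labels, 68 mm across, 35 mm high, in the front right, beside the blue lidded box; origin under its centre. A bystander, loose.
- sauce_pot_b: small metal pot, 64 mm across, 33 mm high, left of the tape; origin under its centre. A bystander, loose.
- label_cabinet: wooden cabinet, 168 mm high, left of the left crate, side wall 35 mm or more away from it. Fixed obstacle.
- crimp_press: dark green hand press, right of the right crate: base and bed to within 15 mm of it, lever up to 480 mm high. Fixed obstacle. Another: a blue lidded box, 90 mm high, before the right crate, 45 mm or more nearer the robot, spanning y = -0.245 to -0.10, far face at x = 0.365 (clasp to 0.375).

How it is judged:
By the outcome, as a careful person would: the job done as asked, in the order asked, and still so for the second after the job is handed in, with the robot touching nothing.
It also fails if it takes over 56 s, if anything falls off the work surface, if the arm or the gripper's body presses on something with over 40 N, if the wrist force passes 120 N, or if a joint passes its speed limit or range.

ROBOT

A 6-joint arm with a two-finger parallel gripper is mounted at the origin on the work surface; the furniture and walls round the work are solid. World frame = base frame: x ahead of the robot, y to its left, z up, the work surface at z = 0. Lengths are in mm, angles in rad, forces in N, time in s.
With the tool pointing down it reaches from about 400 to 825 mm from the base axis. Payload 7 kg.
Tool frame: the origin (TCP) lies between the finger pads; the fingertips stand 17 mm ahead of it and the grasp point (between the pads) lies 2 mm behind it; z points along the fingers, y is the line along which they close (so a half turn about z gives the same grasp; the last joint's range is limited). The gripper opens to 88 mm and grips with 3 to 60 N. Pads are 19 mm wide; open, the fingers measure 130 mm over their backs; the gripper's body (78 mm by 193 mm) begins 47 mm behind the grasp point.
Start: joints at [-0.852, 0.359, 0.012, 0, -1.224, -0.288], TCP at [281.85, -613.315, 217.461] pointing down, gripper open.
Joint ranges: [-3.07, 3.07], [-1.43, 2.12], [-1.02, 1.25], [-3.03, 1.67], [-3.05, -0], [-3.03, 3.03]. Speed limits (rad/s): [2.39, 2.39, 3.01, 3.14, 3.14, 3.14].

INTERFACE

Orientations are given as [roll, pitch, yaw] about the fixed x, y, z axes, in that order (R = Rz(yaw) Ry(pitch) Rx(roll)).
In Python, from bench import readout, viewer, bot gives the robot as it stands.
- The arm moves only by the tool apply_moves, never from a script. Its argument "targets" is a list of rows, each a list of 5 numbers: the shift along the tool's x, y, z scaled (see below), then the turn about the tool's z scaled (see below), then the opening, from -1 (shut) to 1 (fully open). A call has 1 to 12 rows; each row shifts and turns the commanded pose from where the row before left it, along the tool's axes as they then stand; what a row does not reach is not made up. The controller multiplies each number of a shift by 0.05 m and each number of a turn by 0.08 rad. A row lasts 1/10 s, in which the tool goes at most 50 mm and 8.59 degrees, less where a joint would pass 70% of its speed; a pose out of reach is approached as far as the arm can. A call with a number of a shift or a turn outside -1 to 1 is refused whole. A call with a gripper value outside its range is refused whole. The fingers move at their own pace and stop on an object; "force" is the grip in N (left out, the last holds). Time passes only in rows, so rows that do not move let the fingers close. It gives the time, the measured TCP pose, the force, the opening and the grip force at its end, in the units of the state.
- readout.observe(): the state, without advancing time (a new reading comes with each control period).
- viewer.read_camera(name): name is "scene" or "side" or "wrist"; returns a dict with "frame" (480x640x3 uint8, red, green, blue), "mtx" (3x3 intrinsics, pixels), "rvec" (rotation vector, rad) and "tvec" (3), from world to camera coordinates, as OpenCV has them. Camera axes: x right, y down, z forward; pixel columns grow to the right and rows downward; lengths in mm; the calibration is good to about 2 mm. A picture is of the moment at which its call begins. There is no depth.
- bot.sign_off(): hands the job in; it is judged then, once.
The state is a dict: "time": time; "joint_positions": joint angles; "joint_velocities": joint speeds; "effort": joint torques, N m; "tcp_pos": TCP position; "orientation": TCP orientation; "contact_force": force on the tool from outside, world axes, zero at the start; "ft_torque": the same for the moment, N m; "width": finger opening in mm; "grasp_force": force on a finger pad.
Only numpy, scipy, OpenCV 4.12 (cv2) and the standard library are available. Lean on these libraries where they do the work, as an engineer would, in place of code of your own. Each camera call takes 0.05 s, during which the arm holds its last target. There are 200 camera calls.

## Working session

There is one attempt and no reset: what is moved stays moved. The work goes in short steps, Python scripts to look and compute and a tool call to move; the robot and the scene stay as the last step left them, time stands still between calls to the robot, and variables do not carry over. Pictures are saved under pics/ and viewed, at most 10 in all, crops included, and the job is handed in when it is done.

Besides the shell and the picture viewer there is one more tool, called after ">>>" as name([rows], argument=value, ...), one row to a line, values as JSON. apply_moves: Moves the arm, as the interface text tells. Its arguments: {"type":"object","properties":{"targets":{"type":"array","items":{"type":"array","items":{"type":"number"}}},"force":{"type":"number"}},"required":["targets"]}

```bash
mkdir -p pics; cat > h.py <<'E'
import cv2,numpy as np
from bench import readout,viewer,bot
def snap(cam,fn):
    c=viewer.read_camera(cam); cv2.imwrite('pics/'+fn,cv2.cvtColor(c['frame'],cv2.COLOR_RGB2BGR))
    np.savez('pics/'+fn+'.npz',**c); return c
def load(fn): return dict(np.load('pics/'+fn+'.npz'))
def w(c,u,v,z=0):
    R=cv2.Rodrigues(c['rvec'])[0]; t=np.array(c['tvec']).ravel()
    d=R.T@np.linalg.inv(c['mtx'])@[u,v,1]; o=-R.T@t
    return (o+d*(z-o[2])/d[2]).round(1)
def proj(c,p): return cv2.projectPoints(np.float64(p).reshape(-1,1,3),c['rvec'],c['tvec'],c['mtx'],None)[0].reshape(-1,2).round(1)
E
python3 - <<'E'
from h import *
for n in('scene','side'):
    c=snap(n,n+'0.png'); R=cv2.Rodrigues(c['rvec'])[0]; print(n,-R.T@np.ravel(c['tvec']))
print(readout.observe())
E
```

```text
scene [  33.02284255  594.05415582 1050.51162993]
side [1141.01656391  348.93893574 1173.78780924]
{'time': 0.1, 'joint_positions': array([-8.51869285e-01,  3.59292055e-01,  1.11549253e-02, -2.74471641e-04,
       -1.22412086e+00, -2.88106010e-01]), 'joint_velocities': array([-0.00043728, -0.00291948,  0.00052207, -0.00048966, -0.0006339 ,
       -0.00036565]), 'effort': array([-1.95086592e-03, -5.84162986e+01,  2.93753725e+01,  7.01541424e+00,
        1.02501560e-02, -3.20630375e-05]), 'tcp_pos': array([ 281.66798648, -612.92518089,  216.63948179]), 'orientation': array([ 3.14011792e+00, -1.67942878e-04, -2.71086494e+00]), 'contact_force': array([-0.00702365, -0.1794924 ,  0.51888957]), 'ft_torque': array([-0.00230946, -0.03078274, -0.02434785]), 'grasp_force': 0.0, 'width': 87.83855480903469}
```

View pics/scene0.png

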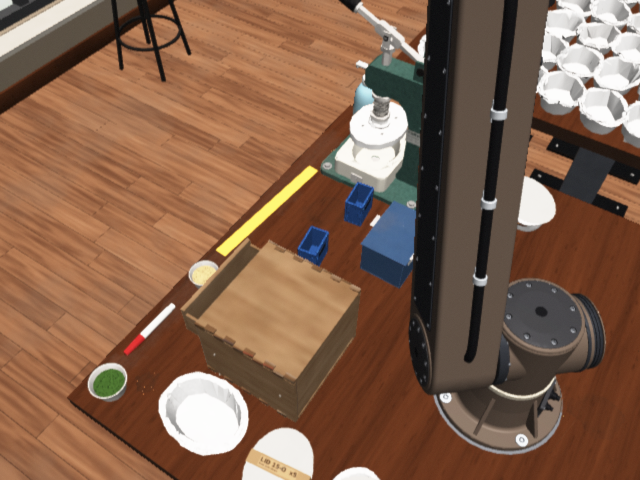

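View pics/side0.png

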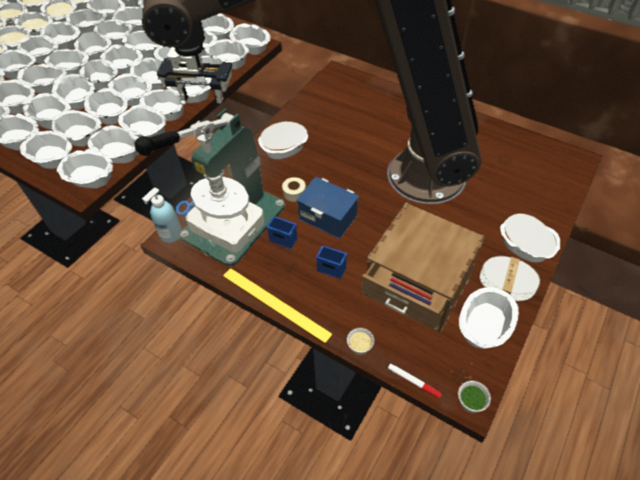

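```bash
python3 - <<'E'
from h import *
a=cv2.imread('pics/side0.png')[205:305,255:355]; b=cv2.imread('pics/scene0.png')[175:275,290:390]
cv2.imwrite('pics/crop0.png',np.hstack([cv2.resize(x,None,fx=4,fy=4,interpolation=cv2.INTER_CUBIC) for x in(a,b)]))
for n in('side','scene'):
    c=load(n+'0.png'); hsv=cv2.cvtColor(c['frame'],cv2.COLOR_RGB2HSV)
    m=cv2.inRange(hsv,(20,150,150),(35,255,255)); k,l,s,_=cv2.connectedComponentsWithStats(m)
    i=1+np.argmax(s[1:,4]); pts=np.argwhere(l==i)[:,::-1]
    W=np.float32([w(c,*p)[:2] for p in pts]); print(n,cv2.minAreaRect(W))
E
```

```text
side ((630.1168212890625, -138.3888702392578), (342.32940673828125, 32.117618560791016), 85.43000030517578)
scene ((630.0484619140625, -137.51162719726562), (342.1246643066406, 31.1716365814209), 85.5057601928711)
```

View pics/crop0.png

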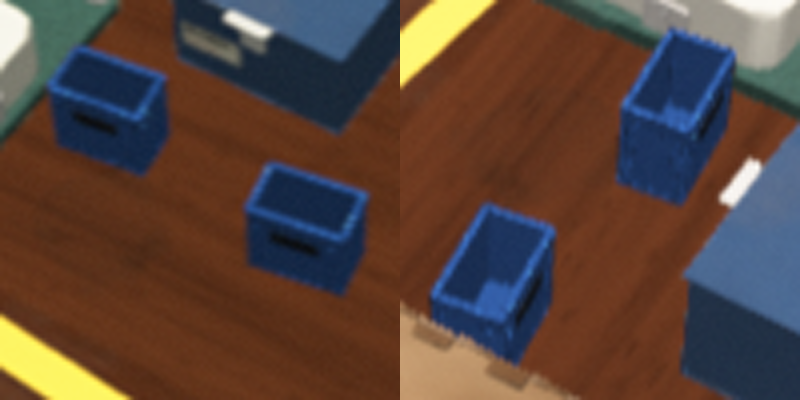

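Tape and both crates are found: in the side view the crates sit at about (332,262) and (282,233). I'll fit poses by silhouette.

```bash
cat >> h.py <<'E'
from scipy.optimize import minimize
def mask(c): return cv2.inRange(cv2.cvtColor(c['frame'],cv2.COLOR_RGB2HSV),(105,140,30),(125,255,255))
def hull(c,x,y,yaw,lying=False):
    a,b,h=(66,70,42) if lying else (42,70,66)
    g=np.array([[i*a/2,j*b/2,k*h] for i in(-1,1) for j in(-1,1) for k in(0,1)])
    q=g.copy(); q[:,0]=x+np.cos(yaw)*g[:,0]-np.sin(yaw)*g[:,1]; q[:,1]=y+np.sin(yaw)*g[:,0]+np.cos(yaw)*g[:,1]
    return cv2.convexHull(cv2.projectPoints(q,c['rvec'],c['tvec'],c['mtx'],None)[0].astype(np.float32))
def fit(c,x0,lying=False,pad=8,m=None):
    S=4; m=mask(c) if m is None else m
    u,v,ww,hh=cv2.boundingRect(hull(c,*x0,lying)); u-=pad;v-=pad;ww+=2*pad;hh+=2*pad
    M=cv2.resize(m[v:v+hh,u:u+ww],None,fx=S,fy=S,interpolation=cv2.INTER_LINEAR)>127
    M=cv2.morphologyEx(M.astype(np.uint8),cv2.MORPH_CLOSE,np.ones((25,25)))
    def cost(p):
        H=(hull(c,p[0],p[1],p[2]/100,lying)-[u-.5,v-.5])*S
        D=np.zeros_like(M); cv2.fillPoly(D,[np.int32(np.round(H*16))],1,shift=4); return (D!=M).mean()
    best=min((minimize(cost,[x0[0],x0[1],100*yw],method='Nelder-Mead',options=dict(initial_simplex=np.array([[x0[0],x0[1],100*yw]])+[[0,0,0],[8,0,0],[0,8,0],[0,0,12]])) for yw in x0[2]+np.array([-.15,0,.15])),key=lambda r:r.fun)
    return best.x*[1,1,.01],best.fun
E
python3 - <<'E'
from h import *
c=load('side0.png');s=load('scene0.png')
for nm,cc,uv in(('A',c,(332,262)),('B',c,(282,233)),('B',s,(358,204))):
    p=w(cc,*uv,33); print(nm,p,fit(cc,[p[0],p[1],0.]))
for n,uv in(('pot',(360,340)),('pen',(388,367)),('pen2',(440,394)),('roll',(293,188)),('cabR',(365,290)),('cabR2',(372,262))): print(n,w(c,*uv,10))
E
```

```text
A [462.4 -67.9  33. ] (array([ 4.61705422e+02, -7.04381230e+01,  1.98689701e-01]), np.float64(0.03665123456790124))
B [ 449.8 -238.2   33. ] (array([ 4.46680432e+02, -2.41703139e+02,  5.35637670e-02]), np.float64(0.037209535256410256))
B [ 446.7 -236.6   33. ] (array([ 4.47452041e+02, -2.39783612e+02,  1.81146257e-01]), np.float64(0.022681451612903226))
pot [612.7 102.9  10. ]
pen [639.8 194.1  10. ]
pen2 [636.8 326.5  10. ]
roll [ 275. -320.   10.]
cabR [480.7  43.9  10. ]
cabR2 [392.8  17.   10. ]
```

```bash
python3 - <<'E'
from h import *
c=load('side0.png');s=load('scene0.png')
for n,cc,uv,z in(('baseFL',c,(230,262),5),('baseFR',c,(180,232),5),('baseNL',c,(284,203),5),('s baseFL',s,(325,165),5),('s baseNL',s,(411,207),5),('head bottomNL',c,(262,165),200),('headtop',c,(237,115),260),('hand',c,(143,144),300),('hand',c,(143,144),450),('disc',c,(220,190),110)): print(n,w(cc,*uv,z))
# cabinet right wall top corners z=168
for uv in((398,208),(482,240),(364,262),(446,297)): print('cab168',w(c,*uv,168))
for uv in((245,243),(358,290),(187,312)): print('cab168 s',w(s,*uv,168))
E
```

```text
baseFL [ 589.2 -317.4    5. ]
baseFR [ 579.7 -504.7    5. ]
baseNL [ 335.8 -312.     5. ]
s baseFL [ 594.5 -327.6    5. ]
s baseNL [ 348.  -320.6    5. ]
head bottomNL [ 389.6 -327.1  200. ]
headtop [ 315.2 -455.6  260. ]
hand [ 557.7 -551.5  300. ]
hand [ 657.8 -396.9  450. ]
disc [ 459.7 -432.   110. ]
cab168 [312.9  38.9 168. ]
cab168 [299.9 259.8 168. ]
cab168 [504.   45.9 168. ]
cab168 [493.2 249.8 168. ]
cab168 s [520.3  78.1 168. ]
cab168 s [286.4  52.6 168. ]
cab168 s [511.5 255.1 168. ]
```

```bash
python3 - <<'E'
from h import *
c=load('side0.png')
for n,uv,z in(('knobs',(440,0),0),):pass
s=load('scene0.png')
# triangulate lever knob: scene (346,2), side (143,145); pivot scene (388,45)? side(232,122)
def tri(a,b):
    P=[np.hstack([cv2.Rodrigues(q['rvec'])[0],np.ravel(q['tvec'])[:,None]]) for q in(s,c)]
    X=cv2.triangulatePoints(s['mtx']@P[0],c['mtx']@P[1],np.float64(a),np.float64(b)); return (X[:3]/X[3]).ravel().round()
print(tri((346,2),(143,145)),tri((378,112),(219,195)),tri((366,68),(197,160)))
E
```

```text
[ 623. -451.  382.] [ 502. -397.  161.] [ 533. -397.  285.]
```

>>> apply_moves([
  [0,0,-0.5,0,-1],
  [0,0,-0.5,0,-1],
  [0,0,-0.5,0,-1],
  [0,0,-0.5,0,-1],
  [0,0,-0.5,-1,-1],
  [0,0,-0.5,-1,-1],
  [0,0,-0.5,-1,-1],
  [0,0,-0.5,-1,-1],
  [0,0,-0.5,-1,-1],
  [0,0,-0.5,-1,-1],
  [0,0,0,-1,-1],
  [0,0,0,-1,-1],
])

```text
time: 1.3
tcp_pos: [282.0, -613.4, 467.9]
orientation: [-3.141, -0.0, -2.067]
contact_force: [-0.5, 0.2, -0.5]
width: 1.3
grasp_force: 0.0
```

>>> apply_moves([
  [0,0,0,-1,-1],
  [0,0,0,-1,-1],
  [0,0,0,-1,-1],
  [0,0,0,-1,-1],
  [0,0,0,-1,-1],
  [0,0,0,-1,-1],
  [0,0,0,-0.25,-1],
  [0,0,0,0,-1],
  [0,0,0,0,-1],
])

```text
time: 2.2
tcp_pos: [281.9, -613.3, 467.3]
orientation: [3.141, 0.0, -1.573]
contact_force: [1.1, 0.6, 0.8]
width: 0.5
grasp_force: 0.0
```

>>> apply_moves([
  [-0.8,-0.1,0,0,-1],
  [-0.8,-0.1,0,0,-1],
  [-0.8,-0.1,0,0,-1],
  [-0.8,-0.1,0,0,-1],
  [-0.8,-0.2,0,0,-1],
  [-0.8,-0.2,0,0,-1],
  [-0.8,-0.2,0,0,-1],
  [-0.8,-0.2,0,0,-1],
  [-0.8,-0.3,0,0,-1],
  [-0.8,-0.3,0,0,-1],
  [-0.8,-0.3,0,0,-1],
  [-0.4,-0.2,0,0,-1],
])

```text
time: 3.4
tcp_pos: [397.1, -150.9, 467.9]
orientation: [-3.14, 0.001, -1.57]
contact_force: [0.5, -0.5, -0.3]
width: 0.6
grasp_force: 0.0
```

```bash
python3 - <<'E'
from h import *
c=snap('wrist','w1.png'); print(proj(c,[[462,-70,66],[447,-240,66],[462,-70,0],[447,-240,0]]), readout.observe()['tcp_pos'])
E
```

```text
[[284.6 233.3]
 [290.8 132. ]
 [288.2 224.2]
 [294.  132.7]] [ 398.14425746 -149.73347765  467.43246702]
```

View pics/w1.png

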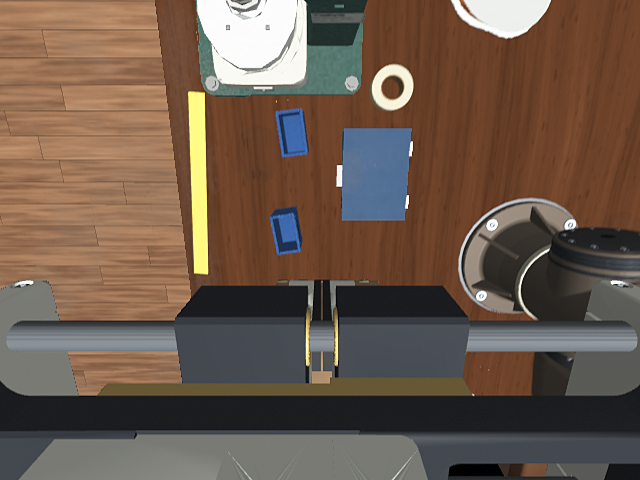

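Wrist view: crate A at about (286,231), crate B at (291,133), tape on the left (198,180), box clasp at (340,176), mid-box. Fitting poses.

```bash
python3 - <<'E'
from h import *
c=load('w1.png'); s=load('side0.png');k=load('scene0.png')
for x in([462,-70,.15],[447,-240,.1]): print(fit(c,x,pad=6), fit(s,x,pad=4))
print(fit(k,[447,-240,.1],pad=4))
h,l,st,_=cv2.connectedComponentsWithStats(cv2.inRange(cv2.cvtColor(c['frame'],cv2.COLOR_RGB2HSV),(20,150,150),(35,255,255)))
P=np.argwhere(l==1+np.argmax(st[1:,4]))[:,::-1]; print(cv2.minAreaRect(np.float32([w(c,*p)[:2] for p in P])))
E
```

```text
(array([ 4.61979013e+02, -6.77098881e+01,  1.51280543e-01]), np.float64(0.02691256830601093)) (array([ 4.62605806e+02, -7.18683449e+01,  2.34885706e-01]), np.float64(0.05236191860465116))
(array([ 4.47243623e+02, -2.38702557e+02,  1.21795954e-01]), np.float64(0.023120099786172486)) (array([ 4.47100823e+02, -2.41141975e+02,  4.78086420e-02]), np.float64(0.049069940476190475))
(array([ 4.47503126e+02, -2.39788174e+02,  1.82752576e-01]), np.float64(0.033478009259259256))
((622.4085693359375, -48.60083770751953), (34.965694427490234, 0.01715230941772461), 84.41990661621094)
```

>>> apply_moves([
  [-0.72,-0.1,0,0,-1],
  [-0.72,-0.1,0,0,-1],
  [0,0,0.6,-1,-1],
  [0,0,0.8,-1,-1],
  [0,0,0.8,0,-1],
  [0,0,0.8,0,-1],
  [0,0,0.8,0,-1],
  [0,0,0.8,0,-1],
  [0,0,0.8,0,-1],
  [0,0,0.8,0,-1],
  [0,0,0.5,0,-1],
  [0,0,0.2,0,-1],
])

```text
time: 4.65
tcp_pos: [405.2, -81.7, 120.4]
orientation: [3.138, -0.0, -1.412]
contact_force: [0.2, -0.3, -0.1]
width: 0.6
grasp_force: 0.0
```

```bash
python3 - <<'E'
from h import *
c=snap('wrist','w2.png'); print(readout.observe()['tcp_pos'],readout.observe()['orientation'])
p=[readout.observe()['tcp_pos']+[0,0,-17]]; print(proj(c,p))
print(fit(c,[462,-69,.16],pad=6))
E
```

```text
[405.44620856 -81.6384415  120.25266004] [ 3.13780880e+00 -1.15839835e-04 -1.41204412e+00]
[[320.  277.1]]
(array([ 4.63542976e+02, -8.53913574e+01,  1.53893655e-01]), np.float64(0.08348702185792349))
```

View pics/w2.png

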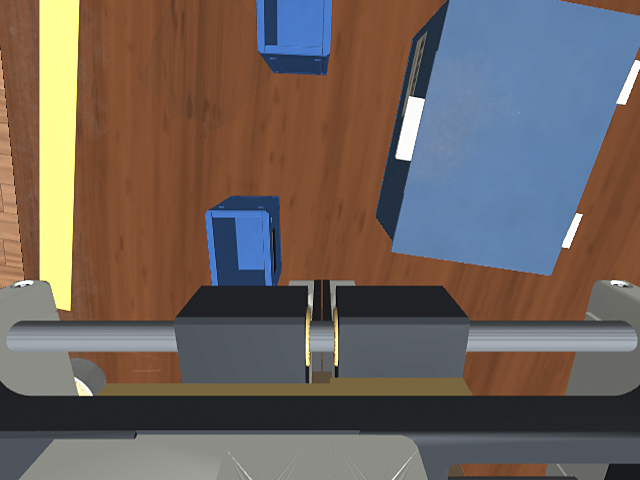

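Near rim of A runs (267,210)–(270,285), parallel to the fingers: well aligned. Descend and tip.

>>> apply_moves([
  [0,0,0.4,0,-1],
  [0,0,0.4,0,-1],
  [0,0,0.2,0,-1],
  [0,0,0,0,-1],
  [0,-0.1,0,0,-1],
  [0,-0.1,0,0,-1],
  [0,-0.08,0,0,-1],
  [0,-0.08,0,0,-1],
  [0,-0.08,0,0,-1],
  [0,-0.08,0,0,-1],
  [0,-0.08,0,0,-1],
  [0,-0.08,0,0,-1],
])

```text
time: 5.9
tcp_pos: [440.7, -75.9, 72.4]
orientation: [3.141, -0.0, -1.411]
contact_force: [0.4, -0.1, 0.3]
width: 0.6
grasp_force: 0.0
```

```bash
python3 - <<'E'
from h import *
o=readout.observe();print(o['tcp_pos'],o['contact_force'])
a=snap('wrist','w3.png')['frame'][120:330,140:420]; b=snap('side','s3.png')['frame'][205:305,255:355]
cv2.imwrite('pics/m3.png',np.hstack([cv2.resize(x,(400,400))for x in(a,b)])[:,:,::-1])
E
```

```text
[440.71650657 -75.85881596  72.42702635] [ 0.42231971 -0.10522183  0.2686341 ]
```

View pics/m3.png

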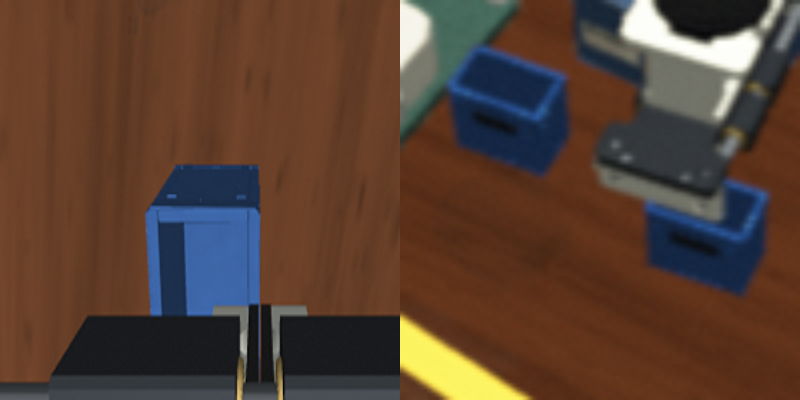

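A still stands upright and unmoved; its near face is in line with the finger centre (crop column 260), so contact is only just due. I'll go on slowly.

>>> apply_moves([
  [0,-0.06,0.0,0,-1],
  [0,-0.06,0.0,0,-1],
  [0,-0.06,0,0,-1],
  [0,-0.06,0,0,-1],
])

```text
time: 6.4
tcp_pos: [452.5, -73.9, 72.5]
orientation: [-3.142, -0.0, -1.411]
contact_force: [0.2, -0.3, -0.3]
width: 0.4
grasp_force: 0.0
```

```bash
python3 - <<'E'
from h import *
o=readout.observe();print(o['tcp_pos'],o['contact_force'])
a=snap('wrist','w4.png'); b=snap('side','s4.png')
for n,k in (('w3.png',a),('s3.png',b)):
    d=cv2.absdiff(mask(load(n)),mask(k)); print(n,[cv2.boundingRect(d),(d>0).sum()])
E
```

```text
[452.5281111  -73.94139755  72.47915875] [ 0.21969628 -0.2956738  -0.31908403]
w3.png [(242, 0, 335, 320), np.int64(6844)]
s3.png [(178, 203, 177, 66), np.int64(147)]
```

```bash
python3 - <<'E'
from h import *
a=load('w4.png')['frame'][120:330,140:420]; b=load('s4.png')['frame'][205:305,255:355]
cv2.imwrite('pics/m4.png',np.hstack([cv2.resize(x,(400,400),interpolation=cv2.INTER_CUBIC)for x in(a,b)])[:,:,::-1])
E
```

```text
(no output)
```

View pics/m4.png

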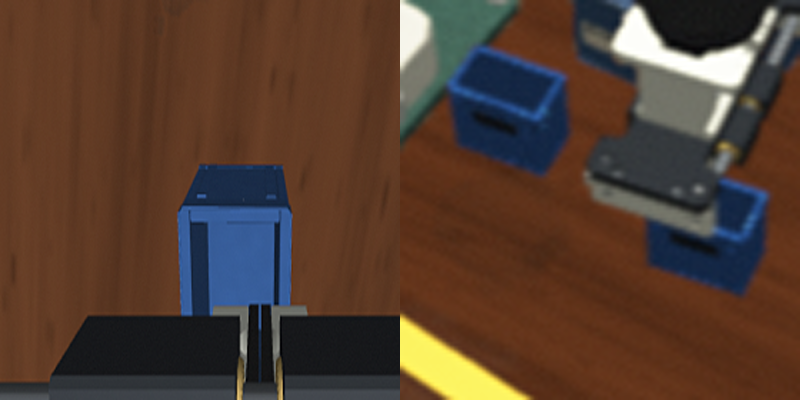

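```bash
python3 - <<'E'
from h import *
a=load('w4.png'); o=readout.observe(); print(o['tcp_pos'])
R=cv2.Rodrigues(a['rvec'])[0]; print('cam',-R.T@np.ravel(a['tvec']),'fwd',R[2],a['mtx'][0,0])
print('rim66',w(a,266,229,66),w(a,343,229,66),'bottom0',w(a,140+.7*200,120+.525*165,0),w(a,140+.7*283,120+.525*165,0))
p=o['tcp_pos']; y=p[2]
for dz in(0,-17): print(proj(a,[p+[0,0,dz],p+[0,0,dz]+21*np.array([.987,.159,0])]))
print('pred hull',hull(a,462,-69,.16).reshape(-1,2).round())
E
```

```text
[452.72809323 -73.8974029   72.4513036 ]
cam [ 464.62529785 -151.82313894  240.78807294] fwd [-0.04621073  0.28423222 -0.95764117] 336.19140926929697
rim66 [ 486.6 -101.2   66. ] [ 445.7 -107.9   66. ] bottom0 [ 486.8 -100.5    0. ] [ 445.1 -107.2    0. ]
[[320.  289.3]
 [281.6 289.2]]
[[320.1 277.1]
 [284.9 277. ]]
pred hull [[341. 230.]
 [339. 343.]
 [268. 343.]
 [263. 230.]
 [278. 207.]
 [336. 207.]]
```

The crate stands exactly where fitted, and the fingers reach over it with no contact, so the closed tips must be higher than I assumed. I'll touch free table to find the true tip length.

>>> apply_moves([
  [0,0,-0.6,0,-1],
  [0,0,-0.6,0,-1],
  [0.6,-0.6,0,0,-1],
  [0.6,-0.6,0,0,-1],
  [0.6,-0.6,0,0,-1],
  [0,0,0.6,0,-1],
  [0,0,0.6,0,-1],
  [0,0,0.5,0,-1],
  [0,0,0,0,-1],
  [0,0,0.2,0,-1],
  [0,0,0.1,0,-1],
  [0,0,0,0,-1],
])

```text
time: 7.7
tcp_pos: [555.6, -148.4, 32.7]
orientation: [-3.141, -0.0, -1.411]
contact_force: [0.4, -0.0, -0.3]
width: 0.5
grasp_force: 0.0
```

>>> apply_moves([
  [0,0,0.1,0,-1],
  [0,0,0.1,0,-1],
  [0,0,0.1,0,-1],
  [0,0,0,0,-1],
])

```text
time: 8.1
tcp_pos: [554.9, -148.5, 16.7]
orientation: [3.14, 0.0, -1.411]
contact_force: [-0.5, 0.1, 0.7]
width: 0.6
grasp_force: 0.0
```

>>> apply_moves([
  [0,0,0.06,0,-1],
  [0,0,0,0,-1],
])

```text
time: 8.3
tcp_pos: [555.3, -148.5, 14.1]
orientation: [3.141, 0.0, -1.411]
contact_force: [-0.1, 0.9, -0.8]
width: 0.8
grasp_force: 0.0
```

>>> apply_moves([
  [0,0,0.06,0,-1],
  [0,0,0,0,-1],
])

```text
time: 8.5
tcp_pos: [555.2, -148.5, 11.1]
orientation: [3.141, 0.0, -1.411]
contact_force: [-0.0, -0.2, -0.1]
width: 0.3
grasp_force: 0.0
```

>>> apply_moves([
  [0,0,0.06,0,-1],
  [0,0,0,0,-1],
])

```text
time: 8.7
tcp_pos: [555.2, -148.5, 8.1]
orientation: [3.141, 0.0, -1.411]
contact_force: [0.4, -0.5, -0.1]
width: 0.3
grasp_force: 0.0
```

>>> apply_moves([
  [0,0,0.04,0,-1],
  [0,0,0,0,-1],
])

```text
time: 8.9
tcp_pos: [555.3, -148.5, 6.2]
orientation: [3.141, 0.0, -1.411]
contact_force: [-0.9, -1.0, 1.1]
width: 0.6
grasp_force: 0.0
```

>>> apply_moves([
  [0,0,0.05,0,-1],
  [0,0,0,0,-1],
])

```text
time: 9.1
tcp_pos: [555.3, -148.5, 3.7]
orientation: [3.141, 0.0, -1.411]
contact_force: [-0.8, -0.6, 0.4]
width: 0.5
grasp_force: 0.0
```

>>> apply_moves([
  [0,0,0.05,0,-1],
  [0,0,0,0,-1],
])

```text
time: 9.3
tcp_pos: [555.2, -148.5, 1.1]
orientation: [3.141, 0.0, -1.411]
contact_force: [-0.3, -0.0, 0.2]
width: 0.5
grasp_force: 0.0
```

>>> apply_moves([
  [0,0,0.05,0,-1],
  [0,0,0,0,-1],
])

```text
time: 9.5
tcp_pos: [555.2, -148.5, -1.4]
orientation: [3.141, 0.0, -1.411]
contact_force: [0.3, -0.5, -0.3]
width: 0.6
grasp_force: 0.0
```

```bash
python3 - <<'E'
from h import *
a=snap('wrist','w5.png')['frame'][150:400,140:490]; s=snap('side','s5.png'); b=s['frame'][190:310,240:380]; k=snap('scene','k5.png')['frame'][150:270,270:410]
f=lambda x:cv2.resize(x,(400,300),interpolation=cv2.INTER_CUBIC)
cv2.imwrite('pics/m5.png',np.vstack([np.hstack([f(a),f(b)]),np.hstack([f(k),f(k)*0])])[:,:,::-1])
p=readout.observe()['tcp_pos'];print(proj(s,[p]),proj(load('k5.png'),[p]))
E
```

```text
[[288.3 281.1]] [[298. 218.]]
```

View pics/m5.png

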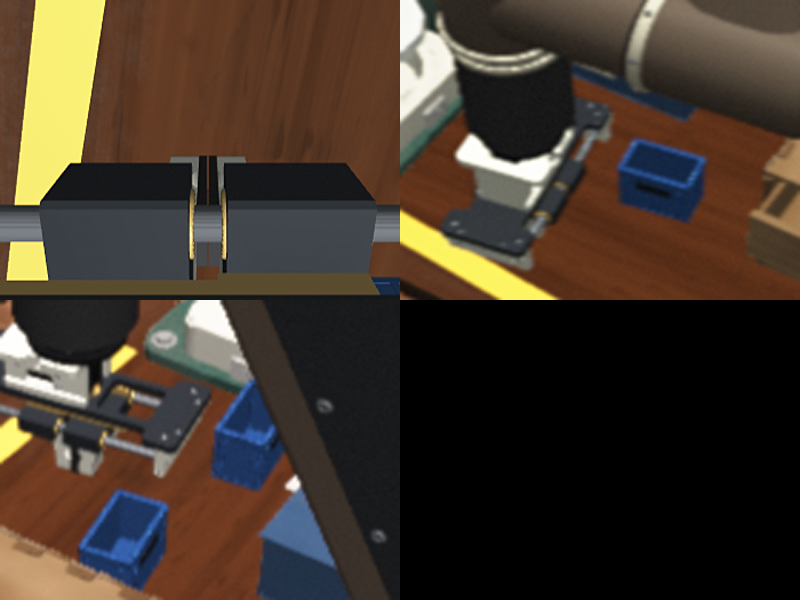

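The scene crop shows tip bottoms near crop (80,470), i.e. about at the TCP rather than 17 mm ahead of it. I'll continue descending in small steps until contact.

>>> apply_moves([
  [0,0,0.05,0,-1],
  [0,0,0,0,-1],
])

```text
time: 9.85
tcp_pos: [555.2, -148.5, -3.8]
orientation: [3.141, 0.0, -1.411]
contact_force: [-0.4, 0.4, 0.0]
width: 0.1
grasp_force: 0.0
```

>>> apply_moves([
  [0,0,0.05,0,-1],
  [0,0,0,0,-1],
])

```text
time: 10.05
tcp_pos: [555.2, -148.5, -6.4]
orientation: [3.141, 0.0, -1.411]
contact_force: [-0.8, -0.8, -0.4]
width: 0.3
grasp_force: 0.0
```

>>> apply_moves([
  [0,0,0.05,0,-1],
  [0,0,0,0,-1],
])

```text
time: 10.25
tcp_pos: [555.5, -148.5, -8.7]
orientation: [3.142, -0.0, -1.411]
contact_force: [0.9, -0.6, 0.5]
width: 0.3
grasp_force: 0.0
```

>>> apply_moves([
  [0,0,0.04,0,-1],
  [0,0,0,0,-1],
])

```text
time: 10.45
tcp_pos: [555.6, -148.5, -8.9]
orientation: [-3.141, -0.0, -1.41]
contact_force: [-5.2, 3.4, 18.5]
width: 0.2
grasp_force: 9.0
```

>>> apply_moves([
  [0,0,0.04,0,-1],
  [0,0,0,0,-1],
])

```text
time: 10.65
tcp_pos: [555.6, -148.6, -9.0]
orientation: [-3.141, -0.001, -1.409]
contact_force: [-11.7, 5.1, 37.0]
width: 0.3
grasp_force: 18.6
```

>>> apply_moves([
  [0,0,0.04,0,-1],
  [0,0,0,0,-1],
])

```text
time: 10.85
tcp_pos: [555.7, -148.6, -9.1]
orientation: [-3.14, -0.001, -1.409]
contact_force: [-17.7, 8.2, 56.6]
width: 0.3
grasp_force: 28.3
```

Contact at a TCP reading of -8.8: the tips effectively sit 9 mm behind the reported TCP, so a tip height of 55 means reading 46. Going back behind A.

>>> apply_moves([
  [0,0,-0.3,0,-1],
  [0,0,-0.7,0,-1],
  [0,0,-0.8,0,-1],
  [0,0,-0.7,0,-1],
  [-0.45,0.67,0,0,-1],
  [-0.45,0.67,0,0,-1],
  [-0.45,0.67,0,0,-1],
  [-0.45,0.67,0,0,-1],
  [0,0,0.5,0,-1],
  [0,0,0.5,0,-1],
  [0,0,0.28,0,-1],
  [0,0,0,0,-1],
])

```text
time: 12.05
tcp_pos: [407.3, -81.2, 45.1]
orientation: [3.138, -0.0, -1.411]
contact_force: [-0.7, -0.4, 0.5]
width: 0.3
grasp_force: 0.0
```

>>> apply_moves([
  [0,-0.16,0,0,-1],
  [0,-0.06,0,0,-1],
  [0,-0.06,0,0,-1],
  [0,-0.06,0,0,-1],
  [0,-0.06,0,0,-1],
  [0,-0.06,0,0,-1],
  [0,-0.06,0,0,-1],
  [0,-0.06,0,0,-1],
])

```text
time: 12.85
tcp_pos: [437.6, -76.4, 46.5]
orientation: [3.142, -0.0, -1.411]
contact_force: [-0.5, 0.7, 1.4]
width: 0.3
grasp_force: 0.8
```

```bash
python3 - <<'E'
from h import *
a=snap('wrist','w6.png'); m=mask(a)[150:285,180:420]; print(readout.observe()['tcp_pos'])
k,l,s,_=cv2.connectedComponentsWithStats(m); print([(list(x[:2]+[180,150])+list(x[2:])) for x in s[1:] if x[4]>60])
print('upright would be',hull(a,462,-69,.16).reshape(-1,2).round().tolist())
E
```

```text
[438.26549174 -76.24477519  46.5223027 ]
[[np.int64(195), np.int64(215), np.int32(120), np.int32(70), np.int32(7128)]]
upright would be [[315.0, 311.0], [312.0, 372.0], [232.0, 372.0], [221.0, 245.0], [250.0, 214.0], [314.0, 214.0]]
```

A is tipping (leftmost blue column 195 against 221 upright). Continue.

>>> apply_moves([
  [0,-0.06,0,0,-1],
  [0,-0.06,0,0,-1],
  [0,-0.06,0,0,-1],
  [0,-0.06,0,0,-1],
  [0,-0.06,0,0,-1],
  [0,-0.06,0,0,-1],
  [0,-0.06,0,0,-1],
  [0,-0.06,0,0,-1],
  [0,-0.06,0,0,-1],
  [0,-0.06,0,0,-1],
  [0,0,0,0,-1],
  [0,0,0,0,-1],
])

```text
time: 14.1
tcp_pos: [467.0, -71.6, 46.4]
orientation: [3.141, 0.0, -1.411]
contact_force: [-0.0, -0.0, 0.3]
width: 0.5
grasp_force: 0.0
```

```bash
python3 - <<'E'
from h import *
a=snap('side','s6.png'); print(readout.observe()['tcp_pos'],fit(a,[517,-60,.16],True,pad=5))
p=w(a,0,0); print(hull(a,517,-60,.16,True).reshape(-1,2).tolist())
m=mask(a)[230:330,290:390]; print(cv2.boundingRect(m),(m>0).sum())
E
```

```text
[466.93519196 -71.61657317  46.39772453] (array([ 5.19230131e+02, -6.24988640e+01,  1.88896926e-01]), np.float64(0.09036458333333333))
[[340.9153747558594, 270.4640808105469], [340.7801818847656, 279.2438659667969], [331.5445556640625, 299.0044860839844], [306.9485168457031, 290.4964904785156], [306.2442932128906, 281.85772705078125], [316.27862548828125, 262.3095703125]]
(0, 0, 50, 69) 720
```

>>> apply_moves([
  [0,0,-0.8,0,-1],
  [0,0,-0.8,0,-1],
  [0.54,0.33,0,0,-1],
  [0.54,0.33,0,0,-1],
  [0.54,0.33,0,0,-1],
  [0.54,0.32,0,0,-1],
  [0.54,0.32,0,0,-1],
  [0.51,0.32,0,0.5,-1],
  [0,0,0,0,-1],
])

```text
time: 15.05
tcp_pos: [394.8, -247.6, 126.3]
orientation: [3.141, 0.0, -1.455]
contact_force: [-0.5, 0.6, -0.1]
width: 0.4
grasp_force: 0.0
```

```bash
python3 - <<'E'
from h import *
a=snap('side','s7.png'); k=snap('scene','k7.png'); ww=snap('wrist','w7.png')
print(readout.observe()['tcp_pos'],fit(a,[517,-60,.16],True,pad=5),fit(ww,[517,-60,.16],True,pad=5))
print(fit(ww,[447,-239,.12],pad=5))
f=lambda x:cv2.resize(x,(400,300),interpolation=cv2.INTER_CUBIC)
cv2.imwrite('pics/m7.png',np.vstack([np.hstack([f(k['frame'][180:255,280:380]),f(a['frame'][230:305,270:370])]),np.hstack([f(ww['frame']),f(k['frame'])])])[:,:,::-1])
E
```

```text
[ 396.27343522 -245.5740413   126.44431299] (array([ 5.19184001e+02, -6.28570410e+01,  2.08453869e-01]), np.float64(0.03695023148148148)) (array([635.81481481, -27.80246914,  -2.04333333]), np.float64(0.09006196818349982))
(array([ 4.46987001e+02, -2.49880903e+02,  1.20917009e-01]), np.float64(0.07714764931396287))
```

View pics/m7.png

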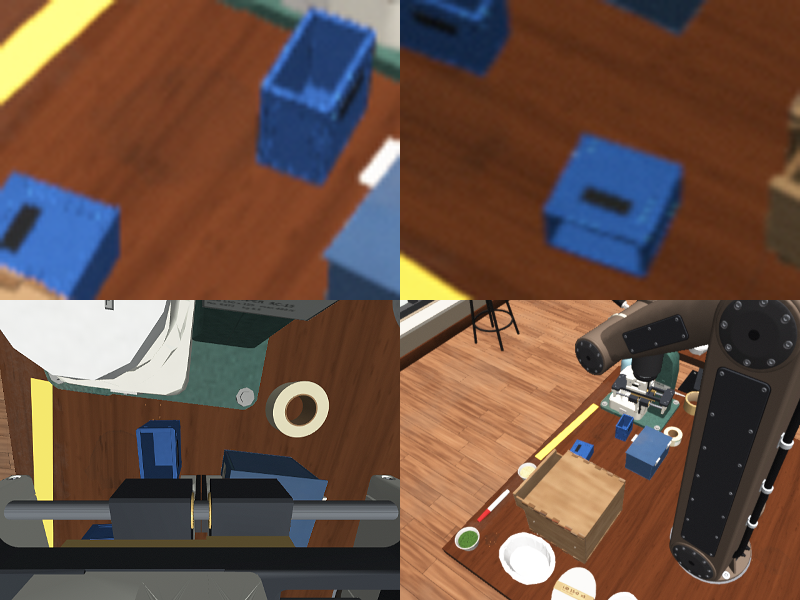

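A lies flat at about (519,-63) mm; its underside is mostly hidden behind the cabinet. B stands ready. Descend and tip B.

>>> apply_moves([
  [0,0,0.5,0,-1],
  [0,0,0.5,0,-1],
  [0,0,0.4,0,-1],
  [0,0,0.2,0,-1],
  [0,0,0,0,-1],
  [0,-0.12,0,0,-1],
  [0,-0.06,0,0,-1],
  [0,-0.06,0,0,-1],
  [0,-0.06,0,0,-1],
  [0,-0.06,0,0,-1],
  [0,-0.06,0,0,-1],
  [0,-0.06,0,0,-1],
])

```text
time: 16.4
tcp_pos: [420.4, -242.7, 46.5]
orientation: [3.142, -0.0, -1.451]
contact_force: [-1.5, -0.4, 1.4]
width: 0.2
grasp_force: 0.8
```

>>> apply_moves([
  [0,-0.06,0,0,-1],
  [0,-0.06,0,0,-1],
  [0,-0.06,0,0,-1],
  [0,-0.06,0,0,-1],
  [0,-0.06,0,0,-1],
  [0,-0.06,0,0,-1],
  [0,-0.06,0,0,-1],
  [0,-0.06,0,0,-1],
  [0,-0.06,0,0,-1],
  [0,-0.06,0,0,-1],
  [0,-0.06,0,0,-1],
  [0,0,0,0,-1],
])

```text
time: 17.6
tcp_pos: [453.4, -238.7, 46.4]
orientation: [-3.141, -0.0, -1.451]
contact_force: [-0.1, 0.5, -0.6]
width: 0.7
grasp_force: 0.0
```

>>> apply_moves([
  [0,0.1,-0.7,0,-1],
  [0,0.1,-0.7,0,-1],
  [0,0,-0.7,0,-1],
  [0,0,-0.7,0,-1],
  [-0.6,0,-0.5,0,-1],
  [-0.6,0,0,0,-1],
  [-0.6,0,0,0,-1],
  [0,0,0,0,-1],
])

```text
time: 18.4
tcp_pos: [431.7, -148.5, 212.0]
orientation: [-3.14, 0.001, -1.449]
contact_force: [-0.4, -0.4, 0.4]
width: 0.5
grasp_force: 0.0
```

```bash
python3 - <<'E'
from h import *
a=snap('side','s8.png'); k=snap('scene','k8.png'); ww=snap('wrist','w8.png')
print(readout.observe()['tcp_pos'],readout.observe()['orientation'])
for x in([519,-63,.2],[502,-233,.12]):
  for c in(a,k,ww): print(fit(c,x,True,pad=5))
f=lambda x:cv2.resize(x,(400,300),interpolation=cv2.INTER_CUBIC)
cv2.imwrite('pics/m8.png',np.vstack([np.hstack([f(k['frame'][165:240,290:390]),f(a['frame'][210:300,240:360])]),np.hstack([f(ww['frame']),f(k['frame'])])])[:,:,::-1])
for c in(a,k,ww):
  R=c['frame'].astype(int); m=((R[...,0]>120)&(R[...,1]<70)&(R[...,2]<80)).astype(np.uint8); n,l,s,ce=cv2.connectedComponentsWithStats(m); print([(ce[i].round(),s[i,4]) for i in range(1,n) if s[i,4]>3])
E
```

```text
[ 432.30989338 -150.599011    211.57150529] [-3.14133011e+00 -7.28848412e-05 -1.44997653e+00]
(array([ 5.18544228e+02, -6.26404551e+01,  2.15333897e-01]), np.float64(0.03572695035460993))
(array([524.52219079, -82.8739569 ,   0.54328639]), np.float64(0.1641476034858388))
(array([ 5.21017863e+02, -9.87896189e+01,  1.40655873e-01]), np.float64(0.1446453287197232))
(array([ 5.04855195e+02, -2.34483282e+02,  1.42488426e-01]), np.float64(0.03984522684310019))
(array([ 5.03820078e+02, -2.31980339e+02,  1.89816502e-01]), np.float64(0.04545673076923077))
(array([ 5.02504557e+02, -2.32730341e+02,  1.18029229e-01]), np.float64(0.08849121787420897))
[(array([411., 288.]), np.int32(94)), (array([432., 390.]), np.int32(128))]
[(array([349., 204.]), np.int32(12)), (array([133., 344.]), np.int32(193)), (array([603., 444.]), np.int32(4)), (array([602., 448.]), np.int32(6))]
[(array([295., 124.]), np.int32(16))]
```

View pics/m8.png

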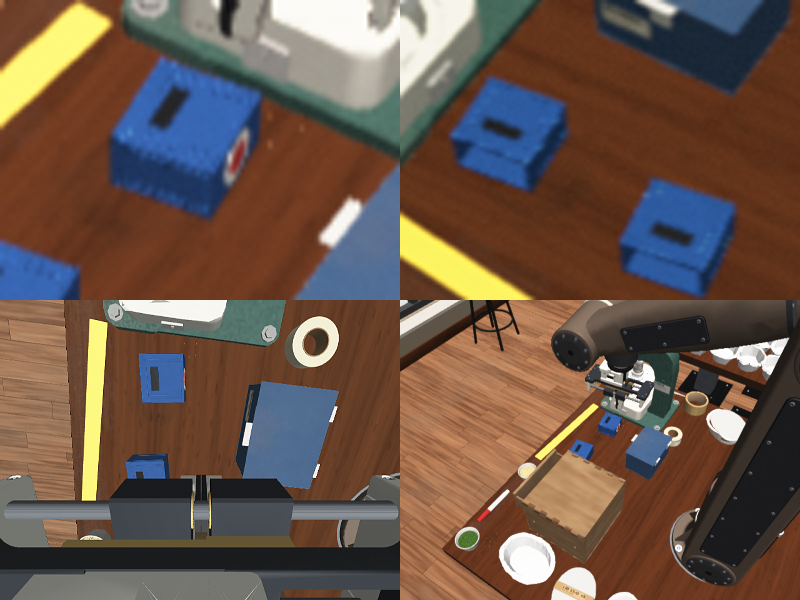

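The right crate (B) shows the stamp (scene crop, red spot at (237,158)), and it lies flat. A is the plain one and stays. B is at (503.5,-233), yaw about 0.14, while the tape is at -0.08, so I'll push with the pad turned to the tape's angle.

>>> apply_moves([
  [0.52,0.04,0,0,-1],
  [0.52,0.04,0,0,-1],
  [0.53,0.04,0,0,-1],
  [0,0,0.2,1,-1],
  [0,0,0.5,1,-1],
  [0,0,0.6,0.5,-1],
  [0,0,0.6,0,-1],
  [0,0,0.6,0,-1],
  [0,0,0.6,0,-1],
  [0,0,0.4,0,-1],
  [0,0,0.27,0,-1],
  [0,0,0,0,-1],
])

```text
time: 19.75
tcp_pos: [433.9, -229.9, 20.7]
orientation: [3.137, 0.0, -1.652]
contact_force: [0.7, 0.3, 0.5]
width: 0.3
grasp_force: 0.0
```

```bash
python3 - <<'E'
from h import *
o=readout.observe();print(o['tcp_pos'],o['orientation'],o['contact_force'])
E
```

```text
[ 433.93033141 -229.93065798   20.73507927] [ 3.13685687e+00  1.51056667e-04 -1.65240057e+00] [0.65351753 0.28078096 0.46746461]
```

>>> apply_moves([
  [0,-0.15,0,0,-1],
  [-0.006,-0.08,0,0,-1],
  [-0.006,-0.08,0,0,-1],
  [-0.006,-0.08,0,0,-1],
  [-0.006,-0.08,0,0,-1],
  [-0.006,-0.08,0,0,-1],
  [-0.006,-0.08,0,0,-1],
  [-0.006,-0.08,0,0,-1],
  [-0.006,-0.08,0,0,-1],
  [0,0,0,0,-1],
])

```text
time: 20.75
tcp_pos: [476.3, -230.1, 23.0]
orientation: [-3.141, -0.0, -1.651]
contact_force: [0.3, 0.2, 0.0]
width: 0.3
grasp_force: 0.0
```

```bash
cat > chk.py <<'E'
from h import *
import sys
x=[float(v) for v in sys.argv[1:4]]
a=snap('side','sx.png');k=snap('scene','kx.png'); o=readout.observe();print(o['tcp_pos'],o['contact_force'])
for c in(a,k): print(fit(c,x,True,pad=5))
E
python3 chk.py 515 -233 .05
```

```text
[ 475.9840639  -230.05265456   22.99771101] [-0.60413812  0.29978    -0.72950168]
(array([ 5.26551812e+02, -2.39122594e+02, -1.49244497e-02]), np.float64(0.11098182624113476))
(array([ 542.38828196, -215.80282916,   -0.79405366]), np.float64(0.12064903846153846))
```

>>> apply_moves([
  [-0.006,-0.08,0,0,-1],
  [-0.006,-0.08,0,0,-1],
  [-0.006,-0.08,0,0,-1],
  [-0.006,-0.08,0,0,-1],
  [-0.006,-0.08,0,0,-1],
  [-0.006,-0.08,0,0,-1],
  [-0.006,-0.08,0,0,-1],
  [-0.006,-0.08,0,0,-1],
  [0,0,0,0,-1],
  [0,0.3,0,0,-1],
])

```text
time: 21.85
tcp_pos: [494.7, -229.2, 23.1]
orientation: [-3.139, -0.0, -1.65]
contact_force: [-1.6, 0.2, -0.3]
width: 0.2
grasp_force: 0.0
```

>>> apply_moves([
  [0,0.6,-0.6,0,-1],
  [0,0.6,-0.6,0,-1],
  [0,0.4,-0.6,0,-1],
  [0,0,-0.6,0,-1],
  [0,0,0,0,-1],
])

```text
time: 22.35
tcp_pos: [415.5, -223.2, 147.6]
orientation: [-3.132, -0.001, -1.65]
contact_force: [0.8, 0.0, -0.3]
width: 0.4
grasp_force: 0.0
```

```bash
python3 chk.py 560 -234 -.03
```

```text
[ 413.68603292 -222.58842684  143.96497424] [-0.21671129 -0.21921844 -1.37198449]
(array([ 5.58282640e+02, -2.40741838e+02, -1.06847357e-01]), np.float64(0.03550889756944445))
(array([ 5.57887126e+02, -2.38440682e+02,  9.97259060e-03]), np.float64(0.06546945701357466))
```

>>> apply_moves([
  [0.08,-0.55,0,0,-1],
  [0.08,-0.55,0,0,-1],
  [0,-0.54,0.3,0,-1],
  [0,0,0.6,0,-1],
  [0,0,0.6,0,-1],
  [0,0,0.6,0,-1],
  [0,0,0.3,0,-1],
  [0,0,0,0,-1],
  [0,0,0,0,-1],
])

```text
time: 23.35
tcp_pos: [493.6, -237.1, 22.3]
orientation: [3.14, -0.0, -1.651]
contact_force: [0.7, 0.1, -0.3]
width: 0.5
grasp_force: 0.0
```

>>> apply_moves([
  [-0.01,-0.1,0,0,-1],
  [-0.01,-0.1,0,0,-1],
  [-0.005,-0.07,0,0,-1],
  [-0.005,-0.07,0,0,-1],
  [-0.005,-0.07,0,0,-1],
  [-0.005,-0.07,0,0,-1],
  [-0.005,-0.07,0,0,-1],
  [-0.005,-0.07,0,0,-1],
  [-0.005,-0.07,0,0,-1],
  [-0.005,-0.07,0,0,-1],
  [-0.005,-0.07,0,0,-1],
  [-0.005,-0.07,0,0,-1],
])

```text
time: 24.55
tcp_pos: [539.2, -237.2, 22.9]
orientation: [3.142, -0.0, -1.651]
contact_force: [-2.1, -0.2, 2.7]
width: 0.5
grasp_force: 1.3
```

>>> apply_moves([
  [0,0,0,0,-1],
  [0,0.3,0,0,-1],
  [0,0.6,-0.5,0,-1],
  [0,0.7,-0.6,0,-1],
  [0,0.6,-0.7,0,-1],
  [0,0.3,-0.7,0,-1],
  [0,0,-0.5,0,-1],
  [0,0,0,0,-1],
  [0,0,0,0,-1],
])

```text
time: 25.45
tcp_pos: [415.1, -227.2, 173.6]
orientation: [-3.139, 0.0, -1.651]
contact_force: [-0.3, 0.5, -0.2]
width: 0.0
grasp_force: 0.0
```

```bash
python3 chk.py 589 -241 -.05; python3 - <<'E'
from h import *
# compare bystanders/plain crate with earlier side picture
a=load('side0.png')['frame'];b=load('sx.png')['frame']; d=cv2.absdiff(a,b).max(2)
for n,(u,v,r) in dict(pot=(360,340,18),pen=(414,380,32),roll=(293,188,14)).items(): print(n,(d[v-r:v+r,u-r:u+r]>40).sum())
print(fit(load('sx.png'),[519,-63,.2],True,pad=5))
c=load('sx.png'); hsv=cv2.cvtColor(c['frame'],cv2.COLOR_RGB2HSV)
E
```

```text
[ 414.13231876 -227.06011354  172.1657002 ] [-0.21506157  0.11108709 -0.73321681]
(array([ 5.87459326e+02, -2.41591472e+02, -1.82787194e-01]), np.float64(0.04328925447730112))
(array([ 5.90010166e+02, -2.38362426e+02, -5.34355513e-02]), np.float64(0.06299490950226244))
pot 0
pen 0
roll 254
(array([ 5.18544228e+02, -6.26404551e+01,  2.15333897e-01]), np.float64(0.03619976359338061))
```

```bash
python3 -c "
from bench import bot
print(bot.sign_off())"
```

```text
the job is handed in; nothing more can be done
None
```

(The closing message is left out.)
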